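# Change over the inspection carrier

## Task

Slide the carrier by its knob to the unloading detent at the right-hand end of its rail, then take off all the modules on it (three to five of the five listed) and lay them flat and upright on the bench: the long plug-in modules one along each long side of the black parts tray, parallel to it, the square shielded modules one at each short end of the tray, each centred on its side with a clear gap of about 30 mm to the tray, and the finned module midway between the two jars, in line with them. Then put the calibration target on the middle of the emptied carrier, inside the engraved outline with its long side along the rail, and slide the carrier back until it rests in the camera detent, target and all. A lone long or square module may go to either of its two sides; leave the tray, the jars and everything else on the bench where they stand.

Things in the scene. Friction and masses are not known exactly. Their poses are not given: they have to be found in the camera images.
- carrier (a joint): carrier's position along its rail, m, growing to the robot's left (rail +y). 0 = resting in the unloading detent (right), 0.170 = in the camera detent (left, its middle facing the camera); end stops at -0.025 and 0.195. A sprung detent (about 3 N) clicks in at each, else 1 N of friction holds it. Starts loaded, between the two
- carrier_top (a point): middle of the carrier's flat top, 30 mm above the bench; x across the rail away from the robot, y along the rail to the left. The carrier is a dark steel plate 140 (x) by 344 (y) by 10 mm, no rim, with an engraved outline 52 (x) by 72 mm (y) round this point; modules stand on it in a row along y, 58 mm apart, the long ones lying across it
- knob (a point): upright black peg on a tab at the near side of the carrier, 14 mm in diameter and 45 mm high, from 30 to 75 mm above the bench; this point is on its axis 60 mm above the bench, 96 mm from carrier_top towards the robot. Pinch it to slide the carrier
- rail: fixed aluminium rail, 60 by 580 mm; x across it away from the robot, y along it to the left (as the carrier's joint). Origin on the bench under carrier_top when that is in the unloading detent. A camera on a post, 310 mm high, stands 140 to 280 mm beyond the rail's middle line at y 0.09 to 0.25; its head is 150 mm or more above the bench
- parts_tray: heavy black open parts tray with small components, 110 mm (its x) by 70 mm (its y) by 30 mm high, loose; origin at the centre of its underside. Must not be moved
- jar_a: grey-lidded white jar, 60 mm in diameter, 55 mm high, heavy, loose; origin at the centre of its underside. jar_b stands 160 mm from it along its +y. Must not be moved
- jar_b: second jar, same as jar_a, 160 mm away centre to centre. Must not be moved
- stick_a: long green plug-in circuit module with gold contacts, 66 mm (its x) by 24 mm (its y) by 12 mm high; origin at the centre of its underside, z up. Lies across the carrier. May be absent. Final place: along a long side of parts_tray, parallel, its centre 77 mm from the tray's centre along tray y (+ or -)
- can_a: square module under a flat steel shield, 36 by 36 by 14 mm high; origin at the centre of its underside, z up. Stands on the carrier. May be absent. Final place: at a short end of parts_tray, its centre 103 mm from the tray's centre along tray x (+ or -)
- stick_b: long green plug-in circuit module with gold contacts, 66 mm (its x) by 24 mm (its y) by 12 mm high; origin at the centre of its underside, z up. Lies across the carrier. May be absent. Final place: along a long side of parts_tray, parallel, its centre 77 mm from the tray's centre along tray y (+ or -)
- can_b: square module under a flat steel shield, 36 by 36 by 14 mm high; origin at the centre of its underside, z up. Stands on the carrier. May be absent. Final place: at a short end of parts_tray, its centre 103 mm from the tray's centre along tray x (+ or -)
- fin: square module with an aluminium finned heat sink, 40 by 40 by 24 mm high; origin at the centre of its underside, z up. Stands on the carrier. May be absent. Final place: midway between the jars
- target: calibration target: flat dark steel plate with a white dotted face, 64 mm (its x) by 44 mm (its y) by 10 mm; origin at the centre of its underside. Lies on the bench at the left. On the carrier its x must lie along the rail, either way round
- tape_roll: bystander, leave alone: roll of tape lying flat, 64 mm across, 18 mm high; origin at the centre of its underside
- tweezers: bystander, leave alone: steel tweezers, 110 mm long, lying flat; origin at the centre of its underside
- brush: bystander, leave alone: small hand brush lying flat, 130 mm long; origin at the centre of its underside
- flux_bottle: bystander, leave alone: white bottle, 50 mm across, 75 mm high; origin at the centre of its underside
- loupe: bystander, leave alone: short black loupe, 40 mm across, 30 mm high; origin at the centre of its underside
- bit_block: bystander, leave alone: grey block 50 by 30 by 20 mm; origin at the centre of its underside
Not all that is in view belongs to the job. What is meant by the target is not pink, and is the larger of those in its own colour. Leave any purple look-alike of the can_b alone.

How it is judged (in metres and radians):
On the way, in this order (a step that is already met when the one before it is completed fails the run):
1. the carrier rests in the unloading detent (value of joint carrier between -0.005 and 0.005 m and velocity of joint carrier between -0.01 and 0.01 m/s), for 0.2 s.
2. every module present lies in its place by the tray or between the jars (height (world z) of each of stick_a, stick_b, can_a, can_b, fin below 0.006 m and angle between each of stick_a, stick_b, can_a, can_b, fin's own z axis and vertical below 0.15 rad and linear speed of each of stick_a, stick_b, can_a, can_b, fin below 0.02 m/s and x of stick_a in the frame of parts_tray between -0.015 and 0.015 m and (y of stick_a in the frame of parts_tray between 0.0655 and 0.0885 m or y of stick_a in the frame of parts_tray between -0.0885 and -0.0655 m) and angle between the x axis of each of stick_a, stick_b and the x axis of parts_tray, either way round below 0.2 rad and x of stick_b in the frame of parts_tray between -0.015 and 0.015 m and (y of stick_b in the frame of parts_tray between 0.0655 and 0.0885 m or y of stick_b in the frame of parts_tray between -0.0885 and -0.0655 m) and y of can_a in the frame of parts_tray between -0.015 and 0.015 m and (x of can_a in the frame of parts_tray between 0.0905 and 0.1155 m or x of can_a in the frame of parts_tray between -0.1155 and -0.0905 m) and y of can_b in the frame of parts_tray between -0.015 and 0.015 m and (x of can_b in the frame of parts_tray between 0.0905 and 0.1155 m or x of can_b in the frame of parts_tray between -0.1155 and -0.0905 m) and y of fin in the frame of jar_a between 0.0675 and 0.0925 m and x of fin in the frame of jar_a between -0.015 and 0.015 m), for 0.2 s.
3. the target lies on the middle of the carrier in the unloading detent (all of step 1 and x of target in the frame of carrier_top between -0.01 and 0.01 m and y of target in the frame of carrier_top between -0.01 and 0.01 m and z of target in the frame of carrier_top between -0.005 and 0.005 m and angle between the x axis of target and the y axis of carrier_top, either way round below 0.2 rad and linear speed of target below 0.02 m/s), for 0.2 s.
At the end, for the whole second after the job is handed in: Modules upright at rest on the bench: centred within 15 mm on their tray side or on the jar line, gap to the tray (or jar midpoint) within 11 mm, long ones parallel within 0.2 rad; target on the carrier's middle within 10 mm and 0.2 rad; carrier within 5 mm of the camera detent (0.170) (all of step 2 and x of target in the frame of carrier_top between -0.01 and 0.01 m and y of target in the frame of carrier_top between -0.01 and 0.01 m and z of target in the frame of carrier_top between -0.005 and 0.005 m and angle between the x axis of target and the y axis of carrier_top, either way round below 0.2 rad and linear speed of target below 0.02 m/s and value of joint carrier between 0.165 and 0.175 m and velocity of joint carrier between -0.01 and 0.01 m/s); the robot touches nothing.
It fails at once if the tray or a jar is moved by more than 20 mm (distance of any of parts_tray, jar_a, jar_b from where it was at the start of the episode above 0.02 m).
It fails at once if a bystander is moved by more than 30 mm (distance of any of tape_roll, tweezers, brush, flux_bottle, loupe, bit_block from where it was at the start of the episode above 0.03 m).
Of stick_a, can_a, fin, stick_b, can_b only 3 to 5 are there at a start; the rules pass over those that are not, and their reading is None.
At some moment in a run one of target, fin, can_a, can_b may be knocked a few centimetres aside while the robot is not near it.
It also fails if it takes over 210 s, if anything falls off the work surface, if the arm or the gripper's body presses on something with over 40 N, if the wrist force passes 120 N, or if a joint passes its speed limit or range.

## Robot

A 6-joint arm with a two-finger parallel gripper is mounted at the origin on the work surface. World frame = base frame: x ahead of the robot, y to its left, z up, the work surface at z = 0. Lengths are in m, angles in degrees, forces in N, time in s.
With the tool pointing down it reaches from about 0.25 to 0.725 m from the base axis. Payload 9.7 kg.
Tool frame: the origin (TCP) lies between the finger pads; the fingertips stand 19 mm ahead of it and the grasp point (between the pads) is the TCP; z points along the fingers, y is the line along which they close (so a half turn about z gives the same grasp; the last joint's range is limited). The gripper opens to 85 mm and grips with 20 to 120 N. Pads are 22 mm wide; open, the fingers measure 114 mm over their backs; the gripper's body (76 mm by 85 mm) begins 54 mm behind the grasp point. The pads swing forward as they close: fully open they stand 13 mm farther back than shut.
Start: joints at [67.494, 4.979, 10.078, 95.1, 0, 90], TCP at [0.211, 0.508, 0.25] pointing down, gripper open.
Joint ranges: [-179.16, 179.16], [-48.56, 103.87], [-65.8, 70.77], [-126.05, 130.52], [-82.76, 87.17], [-180, 180]. Speed limits (degrees/s): [127.2, 127.2, 147.25, 180, 180, 180].

## Interface

Orientations are given as [roll, pitch, yaw] about the fixed x, y, z axes, in that order (R = Rz(yaw) Ry(pitch) Rx(roll)).
In Python, from workcell import bot gives the robot as it stands. The module is installed in compiled form; this text tells all that it offers.
- The arm moves only by the shell command python3 -m crank 'ROWS' [OPENING] [FORCE]. ROWS is JSON, a list that holds one entry, the list of rows, each a list of 6 numbers: the shift along the world's x, y, z as a fraction of full scale, then the turn, a rotation vector about the world's x, y, z as a fraction of full scale. In form: [[[x, y, z, wx, wy, wz], ...]]. A call has 1 to 20 rows; each row shifts and turns the commanded pose from where the row before left it; what a row does not reach is not made up. Full scale, the value 1, is 20 mm for a shift and 0.12 rad for a turn. A row lasts 1/12 s, in which the tool goes at most 41.7 mm and 7.16 degrees, less where a joint would pass 70% of its speed; a pose out of reach is approached as far as the arm can. A call with a number of a shift or a turn outside -1 to 1 is refused whole. A call with a gripper value outside its range is refused whole. OPENING is the opening, from 0 (shut) to 1 (fully open), set as the call begins (- or left out, the last holds). The fingers move at their own pace and stop on an object; FORCE is the grip in N (left out, the last holds). Time passes only in rows, so rows that do not move let the fingers close. It gives the time, the measured TCP pose, the force, the opening and the grip force at its end, in the units of the state.
- bot.get_obs(): the state, without advancing time (a new reading comes with each control period).
- bot.camera(name): name is "side" or "top"; returns the picture (480x640x3 uint8, red, green, blue); there is no depth.
- bot.camera_model(name): a dict with "vertical_fov" (degrees; the focal length in pixels is half the picture's height over the tangent of half this angle, whatever the lens; pixels are square), "cx", "cy" (the principal point, pixels), "R" (3x3) and "t" (3): a world point X has camera coordinates R X + t. Camera axes: x right, y down, z forward; pixel columns grow to the right and rows downward; lengths in m; the calibration is good to about 2 mm. A picture is of the moment at which its call begins. camera_model takes no time and is no camera call.
- bot.job_done(): hands the job in; it is judged then, once.
The state is a dict: "time": time; "q": joint angles; "qd": joint speeds; "joint_efforts": joint torques, N m; "ee_pos": TCP position; "tcp_rot": TCP orientation; "wrist_force": force on the tool from outside, world axes, zero at the start; "torque": the same for the moment, N m; "opening": finger opening in m; "grasp_force": force on a finger pad.
Only numpy, scipy, OpenCV 4.12 (cv2) and the standard library are available. Lean on these libraries where they do the work, as an engineer would, in place of code of your own. Each camera call takes 0.05 s, during which the arm holds its last target. There are 200 camera calls.

## Working session

There is one attempt and no reset: what is moved stays moved. The work goes in short steps, Python scripts to look and compute and a shell command to move; the robot and the scene stay as the last step left them, time stands still between calls to the robot, and variables do not carry over. Pictures are saved under pics/ and viewed, at most 14 in all, crops included, and the job is handed in when it is done.

```bash
mkdir -p pics
cat > h.py <<'E'
import numpy as np, cv2
from workcell import bot
def px2w(name,u,v,z):
    m=bot.camera_model(name); f=240/np.tan(np.radians(m["vertical_fov"])/2)
    R=np.array(m["R"]);t=np.array(m["t"])
    d=R.T@np.array([(u-m["cx"])/f,(v-m["cy"])/f,1]); c=-R.T@t
    return (c+d*(z-c[2])/d[2])
def w2px(name,X):
    m=bot.camera_model(name); f=240/np.tan(np.radians(m["vertical_fov"])/2)
    p=np.array(m["R"])@np.array(X)+np.array(m["t"]); return p[0]/p[2]*f+m["cx"],p[1]/p[2]*f+m["cy"]
def snap(name,fn):
    im=np.array(bot.camera(name))[:,:,::-1].copy(); cv2.imwrite("pics/"+fn,im); return im
E
python3 - <<'E'
from h import *
for n in("top","side"):
    snap(n,n+"0.png"); print(n,bot.camera_model(n))
print(bot.get_obs())
E
```

```text
top {'vertical_fov': 55.41639775432892, 'cx': 321.5603042510135, 'cy': 244.684829059968, 'R': array([[ 0.01611723, -0.99963893,  0.02149989],
       [-0.98320312, -0.01975464, -0.18144251],
       [ 0.18180172, -0.01821441, -0.9831665 ]]), 't': array([-0.0534322 ,  0.57143159,  1.14634065])}
side {'vertical_fov': 57.411780666362525, 'cx': 320.2054253087114, 'cy': 242.67017128378956, 'R': array([[-0.98597783, -0.16687223, -0.00117596],
       [-0.12192869,  0.72520083, -0.67765563],
       [ 0.11393471, -0.66801004, -0.73537845]]), 't': array([0.55723867, 0.12856922, 0.92135759])}
{'time': 0.1, 'q': array([6.74953086e+01, 5.00715908e+00, 1.00384982e+01, 9.50977323e+01,
       5.40179456e-04, 8.99998588e+01]), 'qd': array([-0.03605631, -0.0177759 ,  0.12616797, -0.02969423, -0.01258284,
        0.0323329 ]), 'joint_efforts': array([ 3.39805192e-04, -5.21558511e+01,  4.65655875e+01,  1.60470855e-02,
        8.79518240e-06,  5.09815294e-06]), 'ee_pos': array([0.21044857, 0.5079567 , 0.24965707]), 'tcp_rot': array([-1.79933607e+02, -5.40342766e-04,  1.57495449e+02]), 'wrist_force': array([-0.43241118,  0.23677236,  0.41746678]), 'torque': array([ 0.03299355, -0.03732609, -0.00396388]), 'grasp_force': 0.0, 'opening': 0.08566218264778137}
```

View pics/top0.png

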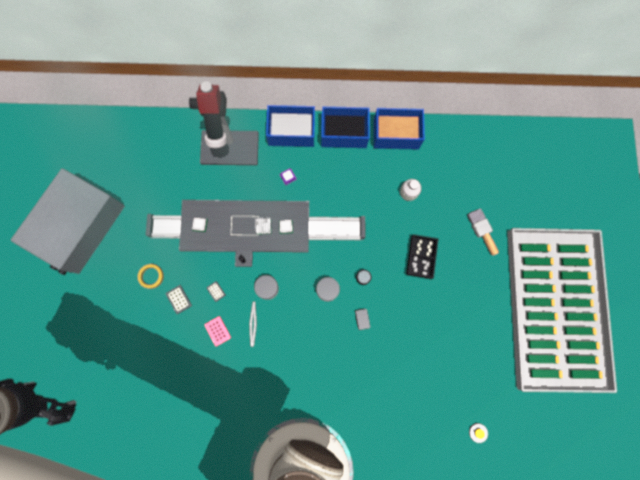

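View pics/side0.png

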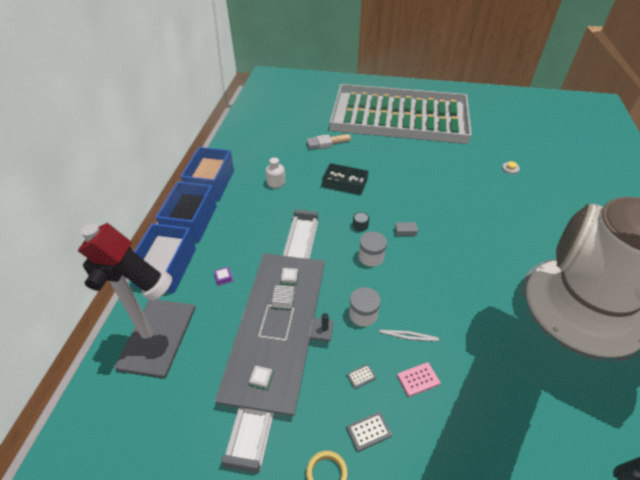

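The top view shows a can at (199,224), the fin at (263,226) and a second can at (286,226), so there are no sticks. The knob is at (244,258), the tray at (422,257) and the jars at (266,286) and (328,288).
Target candidates are white-large (179,299), white-small (216,291) and pink (217,331). White-large fits, since it isn't pink and is the bigger of the two white ones. The purple look-alike at (288,177) stays where it is. I'll confirm with a crop.

Run:
```python
from h import *
im=cv2.imread("pics/top0.png"); c=im[165:350,140:300]; cv2.imwrite("pics/c1.png",cv2.resize(c,None,fx=3.2,fy=3.2,interpolation=cv2.INTER_CUBIC)[:600,:800])
c2=im[225:345,250:450];cv2.imwrite("pics/c2.png",cv2.resize(c2,None,fx=4,fy=4,interpolation=cv2.INTER_CUBIC))
for n,u,v,z in [("base",300,460,0),("can1",199,222,.044),("fin",263,224,.054),("can2",286,225,.044),("knob",243,257,.075),("tray",422,257,.03),("jarL",266,286,.055),("jarR",328,288,.055),("tgt",179,299,.01),("purple",288,177,.014)]:
    print(n,px2w("top",u,v,z).round(3))
```

```text
base [0.029 0.001 0.   ]
can1 [0.629 0.283 0.044]
fin [0.624 0.112 0.054]
can2 [0.625 0.052 0.044]
knob [0.532 0.157 0.075]
tray [ 0.548 -0.313  0.03 ]
jarL [0.461 0.098 0.055]
jarR [ 0.459 -0.061  0.055]
tgt [0.427 0.331 0.01 ]
purple [0.769 0.053 0.014]
```

View pics/c1.png

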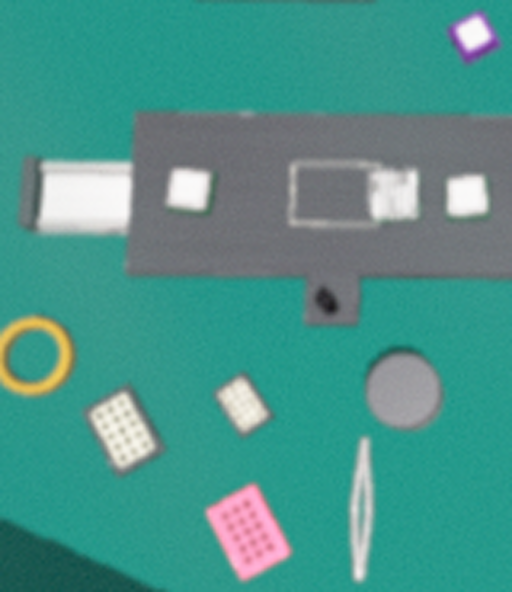

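View pics/c2.png

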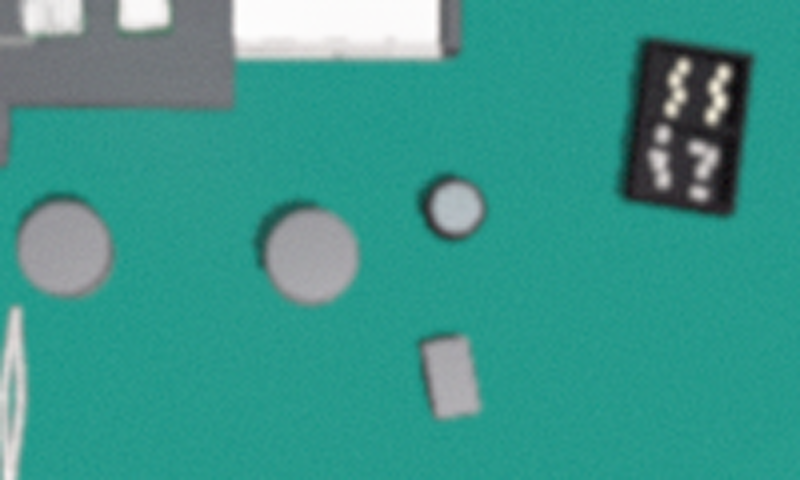

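White-large (crop centre 124,430 → px 179,299) is confirmed as the target. It has a white dotted face and is clearly bigger than the small one at (216,291). Next I'll measure accurately by segmentation.

```bash
cat >> h.py <<'E'
def rect(name,im,x0,y0,x1,y1,lo,hi,z,show=True):
    """largest blob with HSV in range in ROI -> (centre xyz, sides mm, angle deg of long side) on plane z"""
    hsv=cv2.cvtColor(im[y0:y1,x0:x1],cv2.COLOR_BGR2HSV); k=4
    hsv=cv2.resize(hsv,None,fx=k,fy=k,interpolation=cv2.INTER_LINEAR)
    m=cv2.inRange(hsv,lo,hi); m=cv2.morphologyEx(m,cv2.MORPH_CLOSE,np.ones((9,9)))
    cs,_=cv2.findContours(m,0,1); c=max(cs,key=cv2.contourArea)[:,0,:].astype(float)
    w=np.array([px2w(name,x0+(p[0]+.5)/k-.5,y0+(p[1]+.5)/k-.5,z)[:2] for p in c]).astype(np.float32)*1000
    (cx,cy),(a,b),an=cv2.minAreaRect(w)
    if a<b: a,b,an=b,a,an+90
    return np.round([cx,cy,a,b,(an+90)%180-90],1)
E
cat > meas.py <<'E'
from h import *
W=((0,0,150),(180,70,255)); NG=((0,0,0),(180,120,255)); 
def allm(im):
    print("tray",rect("top",im,395,225,450,290,(0,0,0),(180,255,75),.025))
    print("jarL",rect("top",im,248,268,284,304,(0,0,90),(180,90,255),.055))
    print("jarR",rect("top",im,310,270,345,306,(0,0,90),(180,90,255),.055))
    print("tgt",rect("top",im,160,280,200,320,(0,0,0),(180,110,255),.008))
if __name__=="__main__":
    im=cv2.imread("pics/top0.png"); allm(im)
    print("can1",rect("top",im,185,210,215,240,*W,.044),"can2",rect("top",im,277,214,297,240,*W,.044),"fin",rect("top",im,254,214,273,240,*W,.054))
    for n,u,v,z in [("TL",182.8,200.3,.03),("BL",179.4,250,.03),("TR",309,202,.03),("BR",308,251,.03),("outC",244.7,225.3,.03),("railL",148,226,.02),("railR",365,228.5,.02)]: print(n,px2w("top",u,v,z).round(4))
    for n,u,v,z in [("knobtop",325,317,.075),("railL",245,463,.0),("railR",306,213,.02)]: print("side",n,px2w("side",u,v,z).round(4))
E
python3 meas.py
```

```text
tray [ 551.4 -311.4  110.9   75.9   -8.4]
jarL [459.6  98.3  63.1  61.6   1.9]
jarR [457.2 -59.4  61.3  61.1  45.8]
tgt [426.4 333.9  67.1  47.2  32.2]
can1 [624.2 284.1  35.4  35.3  -6.6] can2 [623.6  53.2  36.8  35.8   1.9] fin [622.2 114.4  53.5  44.8   2.5]
TL [0.6911 0.3339 0.03  ]
BL [0.5546 0.3332 0.03  ]
TR [ 0.6939 -0.0074  0.03  ]
BR [ 0.5587 -0.0076  0.03  ]
outC [0.6253 0.1638 0.03  ]
railL [0.6202 0.4249 0.02  ]
railR [ 0.6255 -0.1612  0.02  ]
side knobtop [0.5271 0.1713 0.075 ]
side railL [0.6179 0.4197 0.    ]
side railR [ 0.6268 -0.1541  0.02  ]
```

```bash
python3 -m crank '[[[0.79,-0.86,-0.25,0,0,0.167],[0.79,-0.86,-0.25,0,0,0.167],[0.79,-0.86,-0.25,0,0,0.167],[0.79,-0.86,-0.25,0,0,0.167],[0.79,-0.86,-0.25,0,0,0.167],[0.79,-0.86,-0.25,0,0,0.167],[0.79,-0.86,-0.25,0,0,0.167],[0.79,-0.86,-0.25,0,0,0.167],[0.79,-0.86,-0.25,0,0,0.167],[0.79,-0.86,-0.25,0,0,0.167],[0.79,-0.86,-0.25,0,0,0.167],[0.79,-0.86,-0.25,0,0,0.167],[0.79,-0.86,-0.25,0,0,0.167],[0.79,-0.86,-0.25,0,0,0.167],[0.79,-0.86,-0.25,0,0,0.167],[0.79,-0.86,-0.25,0,0,0.167],[0.79,-0.86,-0.25,0,0,0.167],[0.79,-0.86,-0.25,0,0,0.167],[0.79,-0.86,-0.25,0,0,0.167],[0.79,-0.86,-0.25,0,0,0.167]]]' 1 40; python3 -c "
from workcell import bot
print(bot.get_obs()['q'])"
```

```text
time: 1.77
ee_pos: [0.527, 0.1631, 0.1496]
tcp_rot: [-180.0, -0.0, -179.5]
wrist_force: [-0.2, -1.2, 0.3]
opening: 0.0857
grasp_force: 0.0
[ 1.71923693e+01  4.39976210e+00 -1.66475332e+00  8.39756418e+01
 -3.79688500e-04  1.66828697e+01]
```

```bash
python3 -m crank '[[[0.05,0,-0.9,0,0,0],[0.05,0,-0.9,0,0,0],[0,0,-0.9,0,0,0],[0,0,-0.9,0,0,0],[0,0,-0.85,0,0,0],[0,0,0,0,0,0]]]' 1 40; python3 -m crank '[[[0,0,0,0,0,0],[0,0,0,0,0,0],[0,0,0,0,0,0],[0,0,0,0,0,0],[0,0,0,0,0,0],[0,0,0,0,0,0],[0,0,0,0,0,0],[0,0,0,0,0,0]]]' 0 40
```

```text
time: 2.27
ee_pos: [0.5265, 0.1634, 0.0574]
tcp_rot: [-179.9, -0.3, -179.5]
wrist_force: [-0.6, -0.6, -1.0]
opening: 0.0852
grasp_force: 0.0
time: 2.93
ee_pos: [0.5289, 0.1643, 0.062]
tcp_rot: [180.0, 0.1, -179.5]
wrist_force: [-1.1, 0.5, 6.5]
opening: 0.0127
grasp_force: 38.9
```

```bash
python3 -m crank '[[[0,-0.5,0,0,0,0],[0,-0.5,0,0,0,0],[0,-0.5,0,0,0,0],[0.01,-0.5,0,0,0,0],[0,-0.5,0,0,0,0],[0.01,-0.5,0,0,0,0],[0,-0.5,0,0,0,0],[0.01,-0.5,0,0,0,0],[0,-0.5,0,0,0,0],[0.01,-0.5,0,0,0,0],[0,-0.5,0,0,0,0],[0,0,0,0,0,0],[0,0,0,0,0,0]]]' 0 40; for i in 1 2 3; do python3 -m crank '[[[0,-0.15,0,0,0,0],[0,0,0,0,0,0]]]'|egrep 'ee_pos|wrist'; done
python3 -c "
from h import *
im=snap('top','top1.png')"
```

```text
time: 4.02
ee_pos: [0.5301, 0.0519, 0.062]
tcp_rot: [-179.8, 0.1, -179.7]
wrist_force: [2.2, -11.5, 6.6]
opening: 0.013
grasp_force: 40.3
ee_pos: [0.53, 0.0503, 0.062]
wrist_force: [2.2, -1.0, 6.6]
ee_pos: [0.5301, 0.0484, 0.062]
wrist_force: [1.5, 1.9, 5.1]
ee_pos: [0.5301, 0.0449, 0.062]
wrist_force: [1.6, 0.5, 5.6]
```

```bash
python3 -c "
from h import *
im=cv2.imread('pics/top1.png')[180:300,130:390]; cv2.imwrite('pics/c3.png',cv2.resize(im,None,fx=3,fy=3,interpolation=cv2.INTER_CUBIC))"
```

```text
(no output)
```

View pics/c3.png

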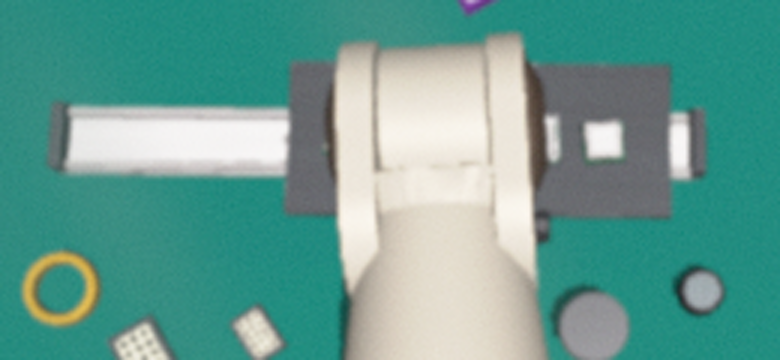

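```bash
python3 -m crank '[[[0,0,0,0,0,0],[0,0,0,0,0,0],[0,0,0,0,0,0],[0,0,0,0,0,0],[0,0,0,0,0,0],[0,0,0,0,0,0]]]' 0.4|egrep 'ee_pos|wrist|opening'; python3 -m crank '[[[0,0,0,0,0,0],[0,0,0,0,0,0],[0,0,0,0,0,0],[0,0,0,0,0,0],[0,0,0,0,0,0],[0,0,0,0,0,0],[0,0,0,0,0,0]]]' 0 20|egrep 'time|ee_pos|wrist|opening|grasp'; for i in 1 2 3 4; do python3 -m crank '[[[0,0.1,0,0,0,0],[0,0,0,0,0,0],[0,0,0,0,0,0]]]'|egrep 'ee_pos|wrist'; done
```

```text
ee_pos: [0.5292, 0.0451, 0.0611]
wrist_force: [0.8, 0.1, 0.9]
opening: 0.0342
time: 5.65
ee_pos: [0.5293, 0.0451, 0.0613]
wrist_force: [-0.0, 0.0, 0.6]
opening: 0.0131
grasp_force: 19.9
ee_pos: [0.5293, 0.0474, 0.0613]
wrist_force: [-1.3, 2.2, 0.5]
ee_pos: [0.5292, 0.0494, 0.0613]
wrist_force: [-1.2, 1.7, 1.7]
ee_pos: [0.5292, 0.051, 0.0613]
wrist_force: [-1.7, -0.3, 1.5]
ee_pos: [0.5293, 0.0519, 0.0613]
wrist_force: [-2.8, -8.0, 2.2]
```

```bash
for i in 1 2 3 4 5 6 7; do python3 -m crank '[[[0,-0.1,0,0,0,0],[0,0,0,0,0,0],[0,0,0,0,0,0],[0,0,0,0,0,0]]]'|egrep 'ee_pos|wrist'; done
```

```text
ee_pos: [0.5292, 0.051, 0.0613]
wrist_force: [-3.3, -3.4, 1.6]
ee_pos: [0.5293, 0.0495, 0.0613]
wrist_force: [-3.3, 4.0, 2.1]
ee_pos: [0.5293, 0.0474, 0.0613]
wrist_force: [-3.1, 2.8, 1.4]
ee_pos: [0.5293, 0.0448, 0.0613]
wrist_force: [-2.6, -0.4, 2.0]
ee_pos: [0.5293, 0.0428, 0.0613]
wrist_force: [-2.9, -3.0, 1.2]
ee_pos: [0.5294, 0.0408, 0.0613]
wrist_force: [-3.8, -3.0, 1.8]
ee_pos: [0.5293, 0.0389, 0.0613]
wrist_force: [-2.0, -3.2, 1.2]
```

```bash
for i in 1 2 3 4 5 6 7 8; do python3 -m crank '[[[0,-0.1,0,0,0,0],[0,0,0,0,0,0],[0,0,0,0,0,0],[0,0,0,0,0,0]]]'|egrep 'ee_pos|wrist'|tr '\n' ' '; echo; done; python3 -m crank '[[[0,0,0,0,0,0],[0,0,0,0,0,0],[0,0,0,0,0,0],[0,0,0,0,0,0],[0,0,0,0,0,0],[0,0,0,0,0,0],[0,0,0,0,0,0]]]' 0.7|egrep 'time|wrist'
```

```text
ee_pos: [0.5294, 0.037, 0.0613] wrist_force: [-0.7, -0.9, 1.8] 
ee_pos: [0.5294, 0.0351, 0.0613] wrist_force: [-1.2, 0.8, -0.4] 
ee_pos: [0.5294, 0.033, 0.0613] wrist_force: [0.2, -0.9, -0.3] 
ee_pos: [0.5294, 0.031, 0.0613] wrist_force: [0.1, -1.0, 0.1] 
ee_pos: [0.5295, 0.029, 0.0613] wrist_force: [1.3, -1.2, -0.8] 
ee_pos: [0.5295, 0.027, 0.0613] wrist_force: [2.8, -1.2, -1.2] 
ee_pos: [0.5295, 0.0254, 0.0613] wrist_force: [3.4, 4.0, -2.9] 
ee_pos: [0.5295, 0.0252, 0.0613] wrist_force: [2.9, 15.2, -1.6] 
time: 12.23
wrist_force: [-0.6, 0.9, -0.1]
```

```bash
python3 -m crank '[[[0,0,0,0,0,0],[0,0,0,0,0,0],[0,0,0,0,0,0],[0,0,0,0,0,0],[0,0,0,0,0,0],[0,0,0,0,0,0],[0,0,0,0,0,0],[0,0.2,0,0,0,0],[0,0.25,0,0,0,0],[0,0.25,0,0,0,0],[0,0.25,0,0,0,0],[0,0.15,0,0,0,0],[0,0.15,0,0,0,0],[0,0,0,0,0,0],[0,0,0,0,0,0],[0,0,0,0,0,0]]]' 0 30 | egrep 'ee_pos|wrist'
python3 -m crank '[[[0,0,0,0,0,0],[0,0,0,0,0,0],[0,0,0,0,0,0],[0,0,0,0,0,0],[0,0,0,0,0,0],[0,0,0,0,0,0]]]' 0.7
```

```text
ee_pos: [0.5291, 0.0491, 0.0615]
wrist_force: [-4.0, 4.3, 4.2]
time: 14.07
ee_pos: [0.5293, 0.048, 0.0612]
tcp_rot: [-180.0, -0.0, -179.6]
wrist_force: [-1.0, -0.1, 0.0]
opening: 0.0597
grasp_force: 0.0
```

```bash
python3 -m crank '[[[0,0,0.9,0,0,0],[0,0,0.9,0,0,0],[0,0,0.9,0,0,-0.5],[-0.2,-0.5,0.9,0,0,-0.9],[-0.2,-0.9,0.5,0,0,-0.9],[-0.2,-1,0,0,0,-0.9],[-0.2,-1,0,0,0,-0.9],[-0.2,-1,0,0,0,-0.9],[-0.2,-1,0,0,0,-0.9],[-0.2,-1,0,0,0,-0.9],[-0.2,-1,0,0,0,-0.9],[-0.2,-1,0,0,0,-0.9],[-0.2,-1,0,0,0,-0.9],[-0.2,-1,0,0,0,-0.9],[-0.2,-1,0,0,0,-0.9],[-0.2,-1,0,0,0,-0.9],[-0.2,-0.6,0,0,0,-0.9],[0,0,0,0,0,0]]]' 1
python3 - <<'E'
from h import *
im=snap("top","top2.png")
c=im[180:300,130:390]; cv2.imwrite('pics/c4.png',cv2.resize(c,None,fx=3,fy=3,interpolation=cv2.INTER_CUBIC))
E
```

```text
time: 15.57
ee_pos: [0.4727, -0.2138, 0.1432]
tcp_rot: [-180.0, 0.0, 89.9]
wrist_force: [0.8, 0.3, 0.4]
opening: 0.0855
grasp_force: 0.0
```

View pics/c4.png

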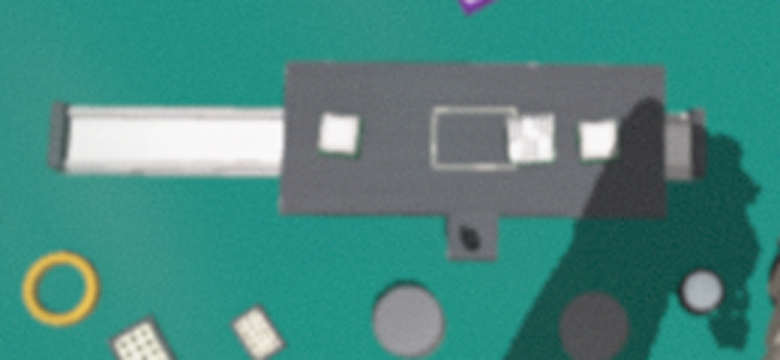

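Run:
```python
from meas import *
im=cv2.imread("pics/top2.png")
print("can1",rect("top",im,230,210,256,240,*W,.044),"can2",rect("top",im,320,214,338,240,*W,.044),"fin",rect("top",im,301,214,318,240,*W,.054))
print("out",px2w("top",130+474/3,180+138/3,.03))
```

```text
can1 [625.6 167.9  35.   34.4  -3.1] can2 [624.9 -62.4  35.3  33.2   5. ] fin [623.4  -5.4  52.8  36.9   1.4]
out [0.62584213 0.04763062 0.03      ]
```

```bash
python3 -m crank '[[[0.85,0.84,0,0,0,0],[0.85,0.84,0,0,0,0],[0.85,0.84,0,0,0,0],[0.85,0.84,0,0,0,0],[0.85,0.84,0,0,0,0],[0.85,0.84,0,0,0,0],[0.85,0.84,0,0,0,0],[0.85,0.84,0,0,0,0],[0.84,0.84,0,0,0,0],[0,0,-0.9,0,0,0],[0,0,-0.9,0,0,0],[0,0,-0.9,0,0,0],[0,0,-0.9,0,0,0],[0,0,-0.7,0,0,0],[0,0,0,0,0,0],[0,0,0,0,0,0]]]' 0.6 30;
for i in 1 2 3 4 5 6; do python3 -m crank '[[[0,0,-0.1,0,0,0],[0,0,0,0,0,0]]]'|egrep 'ee_pos|wrist'|tr '\n' ' '; echo; done
```

```text
time: 16.95
ee_pos: [0.6257, -0.0598, 0.0568]
tcp_rot: [-179.9, -0.0, 90.5]
wrist_force: [-0.2, -0.1, 0.2]
opening: 0.0513
grasp_force: 0.0
ee_pos: [0.6267, -0.0604, 0.0564] wrist_force: [-0.3, -0.0, -0.2] 
ee_pos: [0.6264, -0.0607, 0.0538] wrist_force: [-1.0, -0.6, -0.1] 
ee_pos: [0.6261, -0.0607, 0.0511] wrist_force: [-0.3, 0.1, -0.7] 
ee_pos: [0.626, -0.0607, 0.0489] wrist_force: [-0.7, -0.3, -0.9] 
ee_pos: [0.626, -0.0607, 0.0468] wrist_force: [0.3, 0.5, -0.6] 
ee_pos: [0.6263, -0.0607, 0.0458] wrist_force: [0.0, 0.5, 3.1]
```

```bash
python3 -m crank '[[[0,-0.1,0.2,0,0,0],[0,0,0,0,0,0],[0,0,0,0,0,0],[0,0,0,0,0,0],[0,0,0,0,0,0],[0,0,0,0,0,0]]]' 0 30; python3 -m crank '[[[0,0,0.3,0,0,0],[0,0,0.6,0,0,0],[0,0,0.9,0,0,0],[0,0,0.9,0,0,0],[0,0,0.9,0,0,0],[0,0,0,0,0,0]]]'
```

```text
time: 18.45
ee_pos: [0.6264, -0.0629, 0.0499]
tcp_rot: [179.9, 0.0, 90.4]
wrist_force: [-1.3, -1.1, 5.7]
opening: 0.0363
grasp_force: 29.9
time: 18.95
ee_pos: [0.6276, -0.0628, 0.1262]
tcp_rot: [179.7, 0.0, 90.4]
wrist_force: [0.8, -0.6, 0.4]
opening: 0.0361
grasp_force: 29.4
```

Run:
```python
from h import *
im=cv2.imread("pics/top0.png"); hsv=cv2.cvtColor(im,cv2.COLOR_BGR2HSV)[170:210,390:430]
m=cv2.inRange(hsv,(0,0,120),(180,90,255)); x,y,w,h=cv2.boundingRect(max(cv2.findContours(m,0,1)[0],key=cv2.contourArea)); x+=390;y+=170
print(x,y,w,h)
# near edge (bottom of image)= base/shoulder; far edge
for z in(0,.045,.075): print(z,px2w("top",x,y+h/2,z).round(3)[1],px2w("top",x+w,y+h/2,z).round(3)[1],px2w("top",x+w/2,y+h,z).round(3)[0],px2w("top",x+w/2,y,z).round(3)[0])
u,v=275,187
print("side base-ish",px2w("side",275,187,0).round(3), px2w("side",274,158,.075).round(3))
for t,p in (("m2",(.648,-.3275,.0)),("tray",(.553,-.3135,.03))): print(t,w2px("top",p),w2px("side",p))
```

```text
401 179 21 22
0 -0.265 -0.325 0.712 0.776
0.045 -0.256 -0.313 0.699 0.761
0.075 -0.25 -0.306 0.69 0.75
side base-ish [ 0.733 -0.261  0.   ] [ 0.736 -0.288  0.075]
m2 (np.float64(423.8821668087939), np.float64(223.38009999842535)) (np.float64(310.44915696164355), np.float64(174.81900395908355))
tray (np.float64(422.25598325784784), np.float64(255.3218620143081)) (np.float64(344.24524756554587), np.float64(172.89918899066427))
```

```bash
python3 -m crank '[[[0.06,-0.88,0,0,0,0.8],[0.06,-0.88,0,0,0,0.8],[0.06,-0.88,0,0,0,0.8],[0.06,-0.88,0,0,0,0.8],[0.06,-0.88,0,0,0,0.8],[0.06,-0.88,0,0,0,0.8],[0.06,-0.88,0,0,0,0.8],[0.06,-0.88,0,0,0,0.8],[0.06,-0.88,0,0,0,0.8],[0.06,-0.88,0,0,0,0.8],[0.06,-0.88,0,0,0,0.8],[0.06,-0.88,0,0,0,0.8],[0.06,-0.88,0,0,0,0.8],[0.06,-0.88,0,0,0,0.8],[0.06,-0.88,0,0,0,0.8],[0,0,0,0,0,0]]]'; python3 -c "
from workcell import bot
print(bot.get_obs()['q'].round(1))"
```

```text
time: 20.28
ee_pos: [0.6437, -0.3296, 0.1205]
tcp_rot: [-180.0, -0.0, 173.1]
wrist_force: [1.0, 0.2, -0.5]
opening: 0.0362
grasp_force: 29.4
[-27.1  28.9  25.3  86.4  -0.  -20.2]
```

```bash
python3 -m crank '[[[0.06,0,-0.8,0,0,0],[0.06,0,-0.8,0,0,0],[0.06,0,-0.8,0,0,0],[0.06,0,-0.8,0,0,0],[0.06,0,-0.8,0,0,0],[0.06,0,-0.5,0,0,0],[0,0,0,0,0,0],[0,0,0,0,0,0]]]'; python3 -c "
from workcell import bot
print(bot.get_obs()['q'].round(1))"
```

```text
time: 20.95
ee_pos: [0.6511, -0.3262, 0.031]
tcp_rot: [180.0, -0.1, 172.9]
wrist_force: [-0.0, -0.1, -0.2]
opening: 0.0358
grasp_force: 29.4
[-26.6  30.8  18.   77.3   0.  -19.5]
```

```bash
for i in 1 2 3; do python3 -m crank '[[[0,0,-0.2,0,0,0],[0,0,0,0,0,0]]]'|egrep 'ee_pos|wrist'|tr '\n' ' '; echo; done
```

```text
ee_pos: [0.6517, -0.3268, 0.0279] wrist_force: [-0.6, -0.3, -1.4] 
ee_pos: [0.6513, -0.3267, 0.0232] wrist_force: [0.0, 0.5, -0.5] 
ee_pos: [0.6517, -0.3269, 0.0196] wrist_force: [1.0, -0.8, 0.4]
```

```bash
python3 -m crank '[[[0,0,-0.03,0,0,0],[0,0,0,0,0,0],[0,0,0,0,0,0],[0,0,0,0,0,0],[0,0,0,0,0,0]]]' 0.62|egrep 'ee_pos|opening|wrist'; python3 -m crank '[[[0,0,0.3,0,0,0],[0,0,0.9,0,0,0],[0,0,0.9,0,0,0],[0,0,0.9,0,0,0],[-0.08,0.99,0.9,0,0,-0.77],[-0.08,1,0.9,0,0,-0.755],[-0.08,1,0,0,0,-0.755],[-0.08,1,0,0,0,-0.755],[-0.08,1,0,0,0,-0.755],[-0.08,1,0,0,0,-0.755],[-0.08,1,0,0,0,-0.755],[-0.08,1,0,0,0,-0.755],[-0.08,1,0,0,0,-0.755],[-0.08,1,0,0,0,-0.755],[-0.08,1,0,0,0,-0.755],[-0.08,1,0,0,0,-0.755],[-0.08,1,0,0,0,-0.755],[-0.08,1,0,0,0,-0.755],[-0.08,1,0,0,0,-0.755],[-0.08,1,0,0,0,-0.755]]]' 0.75
python3 -c "
from meas import *
im=snap('top','top3.png'); snap('side','side3.png')
print('can',rect('top',im,410,205,440,235,*W,.014),'tray',rect('top',im,395,225,450,290,(0,0,0),(180,255,75),.025))"
```

```text
ee_pos: [0.6513, -0.3267, 0.0186]
wrist_force: [-0.6, 0.9, 0.7]
opening: 0.0532
time: 23.53
ee_pos: [0.6256, -0.0059, 0.1154]
tcp_rot: [180.0, 0.0, 89.5]
wrist_force: [-0.0, -1.2, 0.1]
opening: 0.0641
grasp_force: 0.0
can [ 650.4 -328.8   35.2   33.8   -4.9] tray [ 551.4 -311.3  111.9   77.3   -8.6]
```

```bash
python3 -m crank '[[[0,0,-0.8,0,0,0],[0,0,-0.8,0,0,0],[0,0,-0.8,0,0,0],[0,0,-0.75,0,0,0],[0,0,0,0,0,0],[0,0,0,0,0,0]]]' |egrep 'ee_pos|opening|wrist'; python3 -m crank '[[[0,0,0,0,0,0],[0,0,0,0,0,0],[0,0,0,0,0,0],[0,0,0,0,0,0],[0,0,0,0,0,0],[0,0,0,0,0,0]]]' 0 30; python3 -m crank '[[[0,0,0.3,0,0,0],[0,0,0.6,0,0,0],[0,0,0.9,0,0,0],[0,0,0.9,0,0,0],[0,0,0.9,0,0,0],[0,0,0,0,0,0]]]'
```

```text
ee_pos: [0.6253, -0.0073, 0.0515]
wrist_force: [0.5, -0.8, 0.9]
opening: 0.0641
time: 24.63
ee_pos: [0.6265, -0.007, 0.0534]
tcp_rot: [179.9, 0.0, 89.7]
wrist_force: [-1.1, -0.0, 6.3]
opening: 0.0398
grasp_force: 30.1
time: 25.13
ee_pos: [0.6274, -0.0069, 0.1289]
tcp_rot: [179.6, 0.0, 89.7]
wrist_force: [1.2, 0.6, -1.5]
opening: 0.0399
grasp_force: 29.9
```

```bash
python3 -m crank '[[[-0.94,0.147,0,0,0,0],[-0.94,0.147,0,0,0,0],[-0.94,0.147,0,0,0,0],[-0.94,0.147,0,0,0,0],[-0.94,0.147,0,0,0,0],[-0.94,0.147,0,0,0,0],[-0.94,0.147,0,0,0,0],[-0.94,0.147,0,0,0,0],[-0.9,0.147,0,0,0,0],[0,0,-0.8,0,0,0],[0,0,-0.8,0,0,0],[0,0,-0.8,0,0,0],[0,0,-0.8,0,0,0],[0,0,-0.8,0,0,0],[0,0,-0.8,0,0,0],[0,0,0,0,0,0],[0,0,0,0,0,0]]]'
```

```text
time: 26.55
ee_pos: [0.4567, 0.0196, 0.0274]
tcp_rot: [-179.9, 0.0, 89.7]
wrist_force: [0.0, 0.9, -0.7]
opening: 0.0398
grasp_force: 29.9
```

```bash
python3 -m crank '[[[0.05,0,-0.1,0,0,0],[0,0,-0.1,0,0,0],[0,0,0,0,0,0],[0,0,0,0,0,0]]]'|egrep 'ee_pos|wrist'; python3 -m crank '[[[0,0,0,0,0,0],[0,0,0,0,0,0],[0,0,0,0,0,0],[0,0,0,0,0,0]]]' 0.7|egrep 'ee_pos|opening|wrist'; python3 -m crank '[[[0,0,0.3,0,0,0],[0,0,0.9,0,0,0],[0,0,0.9,0,0,0],[0,0,0.9,0,0,0],[0,0,0.9,0,0,0],[0,0,0.9,0,0,0],[0.84,0.74,0,0,0,0],[0.84,0.74,0,0,0,0],[0.84,0.74,0,0,0,0],[0.84,0.74,0,0,0,0],[0.84,0.74,0,0,0,0],[0.84,0.74,0,0,0,0],[0.84,0.74,0,0,0,0],[0.84,0.74,0,0,0,0],[0.84,0.74,0,0,0,0],[0.84,0.74,0,0,0,0],[0,0,0,0,0,0]]]' 0.62
python3 -c "
from h import *
im=snap('top','top4.png'); s=snap('side','side4.png')
cv2.imwrite('pics/v4.png',np.hstack([cv2.resize(im[180:320,140:340],None,fx=2,fy=2),cv2.resize(s[200:480,200:500],(300,280))]))"
```

```text
ee_pos: [0.4586, 0.0196, 0.0242]
wrist_force: [-0.4, 0.4, -1.4]
ee_pos: [0.4584, 0.0196, 0.0238]
wrist_force: [-0.9, -1.1, 0.0]
opening: 0.0598
time: 28.63
ee_pos: [0.6282, 0.1698, 0.1191]
tcp_rot: [180.0, -0.0, 89.8]
wrist_force: [0.5, 0.8, 0.3]
opening: 0.0529
grasp_force: 0.0
```

View pics/v4.png

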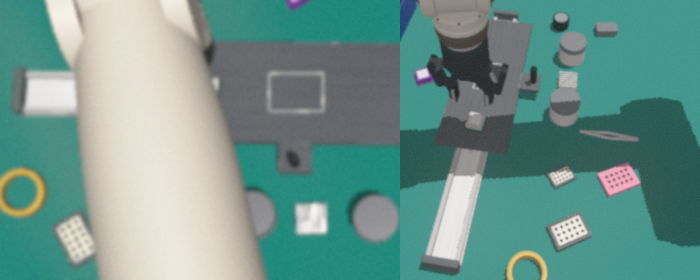

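Run:
```python
from meas import *
im=cv2.imread("pics/side4.png"); print(px2w("side",275,317,.044), rect("side",im,262,305,290,332,*W,.044))
print(w2px("side",(.625,.168,.044)))
```

```text
[0.62553375 0.16742041 0.044     ] [631.6 163.   20.5  18.2  65.5]
(np.float64(275.19811847615745), np.float64(317.29013486791865))
```

```bash
python3 -m crank '[[[-0.1,-0.1,-0.8,0,0,0],[0,0,-0.8,0,0,0],[0,0,-0.8,0,0,0],[0,0,-0.8,0,0,0],[0,0,-0.2,0,0,0],[0,0,0,0,0,0],[0,0,0,0,0,0]]]' |egrep 'ee_pos|opening|wrist';python3 -m crank '[[[0,0,-0.05,0,0,0],[0,0,0,0,0,0],[0,0,0,0,0,0],[0,0,0,0,0,0],[0,0,0,0,0,0],[0,0,0,0,0,0]]]' 0 30; python3 -m crank '[[[0,0,0.3,0,0,0],[0,0,0.6,0,0,0],[0,0,0.9,0,0,0],[0,0,0.9,0,0,0],[0,0,0.9,0,0,0],[0,0,0,0,0,0]]]'
```

```text
ee_pos: [0.6242, 0.1652, 0.0527]
wrist_force: [0.7, -0.6, -0.0]
opening: 0.0531
time: 29.82
ee_pos: [0.6249, 0.1657, 0.0524]
tcp_rot: [179.9, -0.0, 89.7]
wrist_force: [-1.9, -0.4, 5.7]
opening: 0.0355
grasp_force: 29.4
time: 30.32
ee_pos: [0.6259, 0.166, 0.128]
tcp_rot: [179.7, -0.1, 89.7]
wrist_force: [1.5, -0.3, 0.9]
opening: 0.0357
grasp_force: 29.3
```

```bash
python3 -m crank '[[[-0.365,-0.97,0,0,0,0.5],[-0.365,-0.97,0,0,0,0.5],[-0.365,-0.97,0,0,0,0.5],[-0.365,-0.97,0,0,0,0.5],[-0.365,-0.97,0,0,0,0.5],[-0.365,-0.97,0,0,0,0.5],[-0.365,-0.97,0,0,0,0.5],[-0.365,-0.97,0,0,0,0.5],[-0.365,-0.97,0,0,0,0.5],[-0.365,-0.97,0,0,0,0.5],[-0.365,-0.97,0,0,0,0.5],[-0.365,-0.97,0,0,0,0.5],[-0.365,-0.97,0,0,0,0.5],[-0.365,-0.97,0,0,0,0.5],[-0.365,-0.97,0,0,0,0.5],[-0.365,-0.97,0,0,0,0.5],[-0.365,-0.97,0,0,0,0.5],[-0.365,-0.97,0,0,0,0.5],[-0.365,-0.97,0,0,0,0.5],[-0.365,-0.97,0,0,0,0.5]]]' |egrep 'ee_pos|tcp'; python3 -m crank '[[[-0.365,-0.97,0,0,0,0.5],[-0.365,-0.97,0,0,0,0.5],[-0.365,-0.97,0,0,0,0.5],[-0.365,-0.97,0,0,0,0.5],[0,0,0,0,0,0]]]'
```

```text
ee_pos: [0.4779, -0.2233, 0.1229]
tcp_rot: [-180.0, 0.0, 158.7]
time: 32.4
ee_pos: [0.448, -0.3025, 0.1228]
tcp_rot: [-179.9, -0.0, 172.3]
wrist_force: [-0.7, 0.2, -0.9]
opening: 0.0354
grasp_force: 29.3
```

```bash
python3 -m crank '[[[0.25,0.2,-0.8,0,0,0],[0,0,-0.8,0,0,0],[0,0,-0.8,0,0,0],[0,0,-0.8,0,0,0],[0,0,-0.8,0,0,0],[0,0,-0.8,0,0,0],[0,0,0,0,0,0],[0,0,-0.1,0,0,0],[0,0,0,0,0,0]]]'; python3 -c "1"
```

```text
time: 33.15
ee_pos: [0.4545, -0.296, 0.0254]
tcp_rot: [-180.0, 0.0, 172.2]
wrist_force: [-0.5, -0.8, -0.5]
opening: 0.0359
grasp_force: 29.3
```

```bash
python3 -m crank '[[[0,0,-0.14,0,0,0],[0,0,0,0,0,0],[0,0,0,0,0,0]]]'|egrep 'ee_pos|wrist'; python3 -m crank '[[[0,0,0,0,0,0],[0,0,0,0,0,0],[0,0,0,0,0,0],[0,0,0,0,0,0]]]' 0.65|egrep 'ee_pos|opening|wrist'; python3 -m crank '[[[0,0,0.3,0,0,0],[0,0,0.9,0,0,0],[0,0,0.9,0,0,0],[0,0,0.9,0,0,0],[0,0,0.9,0,0,0],[-0.05,0.9,0.9,0,0,0.2],[-0.05,0.97,0,0,0,0.2],[-0.05,0.97,0,0,0,0.2],[-0.05,0.97,0,0,0,0.2],[-0.05,0.97,0,0,0,0.2],[-0.05,0.97,0,0,0,0.2],[-0.05,0.97,0,0,0,0.2]]]' 0.85
python3 - <<'E'
from meas import *
im=snap("top","top5.png"); allm(im)
print('canF',rect('top',im,410,205,440,235,*W,.014),'canN',rect('top',im,400,282,430,312,*W,.014),'fin',rect('top',im,286,275,308,300,*W,.024))
E
```

```text
ee_pos: [0.4544, -0.2962, 0.0225]
wrist_force: [0.0, 0.8, -0.5]
ee_pos: [0.4542, -0.2961, 0.022]
wrist_force: [0.6, -0.2, -0.5]
opening: 0.0553
time: 34.73
ee_pos: [0.447, -0.1608, 0.1185]
tcp_rot: [-180.0, 0.0, -178.1]
wrist_force: [-0.2, 0.8, -0.2]
opening: 0.0725
grasp_force: 0.0
tray [ 596.4 -318.8   74.7   21.4   79.6]
jarL [459.3  98.3  62.3  61.7   1.1]
jarR [447.5 -84.9  30.3   4.  -21. ]
tgt [398.  338.8  69.2  47.3  31.9]
canF [ 650.1 -328.6   36.    34.2   -5.1] canN [ 444.2 -294.2   82.7   79.1  -89. ] fin [458.   26.7  42.   37.7   6.3]
```

View pics/top5.png

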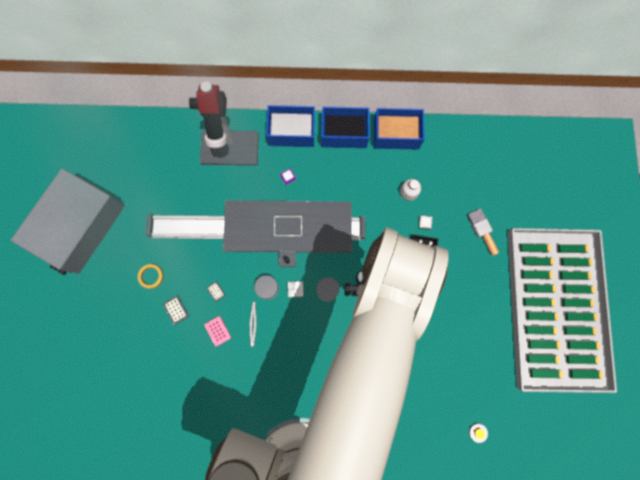

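The target was knocked aside, from (179,299) to about (176,310). I'm re-measuring it with a larger ROI.

```bash
python3 - <<'E'
from meas import *
im=cv2.imread("pics/top5.png")
print(rect("top",im,155,288,200,335,(0,0,0),(180,110,255),.006), rect('top',im,284,275,310,302,(0,0,130),(180,80,255),.024))
print(px2w("top",295.5,289,.024))
E
python3 -m crank '[[[-0.07,1,0,0,0,0.19],[-0.07,1,0,0,0,0.19],[-0.07,1,0,0,0,0.19],[-0.07,1,0,0,0,0.19],[-0.07,1,0,0,0,0.19],[-0.07,1,0,0,0,0.19],[-0.07,1,0,0,0,0.19],[-0.07,1,0,0,0,0.19],[-0.07,1,0,0,0,0.19],[-0.07,1,0,0,0,0.19],[-0.07,1,0,0,0,0.19],[-0.07,1,0,0,0,0.19],[-0.07,1,0,0,0,0.19],[-0.07,1,0,0,0,0.19],[-0.07,1,0,0,0,0.19],[-0.07,1,0,0,0,0.19]]]' 0.85
```

```text
[398.9 339.8  67.1  47.5  32.2] [458.   25.6  42.8  40.3   5.3]
[0.45739975 0.0232102  0.024     ]
time: 36.12
ee_pos: [0.4247, 0.1593, 0.1185]
tcp_rot: [-180.0, 0.0, -157.2]
wrist_force: [-0.7, 0.0, -0.4]
opening: 0.0728
grasp_force: 0.0
```

```bash
python3 -m crank '[[[-0.13,0.9,0,0,0,0.134],[-0.13,0.9,0,0,0,0.134],[-0.13,0.9,0,0,0,0.134],[-0.13,0.9,0,0,0,0.134],[-0.13,0.9,0,0,0,0.134],[-0.13,0.9,0,0,0,0.134],[-0.13,0.9,0,0,0,0.134],[-0.13,0.9,0,0,0,0.134],[-0.13,0.9,0,0,0,0.134],[-0.13,0.9,0,0,0,0.134],[0,0,-0.8,0,0,0],[0,0,-0.8,0,0,0],[0,0,-0.8,0,0,0],[0,0,-0.8,0,0,0],[0,0,-0.8,0,0,0],[0,0,-0.6,0,0,0],[0,0,0,0,0,0],[0,0,0,0,0,0]]]' 0.85
python3 -c "
from meas import *
s=snap('side','side6.png'); cv2.imwrite('pics/c6.png',cv2.resize(s[330:480,280:480],None,fx=3,fy=3))"
```

```text
time: 37.62
ee_pos: [0.3986, 0.3382, 0.0259]
tcp_rot: [-180.0, -0.0, -148.0]
wrist_force: [0.2, -0.6, 0.4]
opening: 0.0724
grasp_force: 0.0
```

View pics/c6.png

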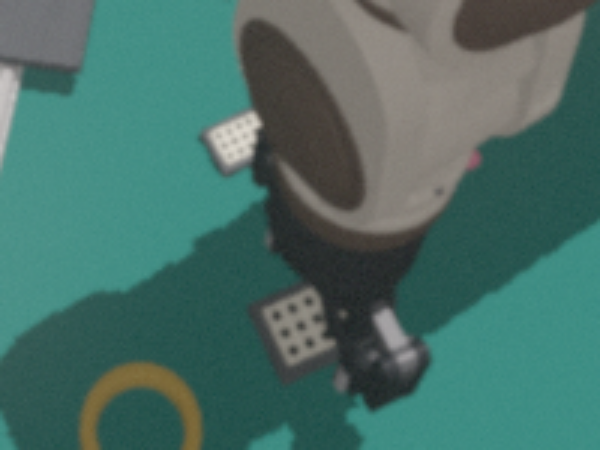

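The gripper straddles the target's short side, with the target at crop (300,330) and fingers on both sides. I'll lower it and grip.

```bash
python3 -m crank '[[[0,0,-0.15,0,0,0],[0,0,-0.1,0,0,0],[0,0,0,0,0,0],[0,0,0,0,0,0]]]' 0.65|egrep 'ee_pos|opening|wrist'; python3 -m crank '[[[0,0,0,0,0,0],[0,0,0,0,0,0],[0,0,0,0,0,0],[0,0,0,0,0,0],[0,0,0,0,0,0],[0,0,0,0,0,0]]]' 0 40; python3 -m crank '[[[0,0,0.3,0,0,0],[0,0,0.6,0,0,0],[0,0,0.9,0,0,0],[0,0,0.9,0,0,0],[0,0,0.9,0,0,0],[0,0,0.9,0,0,0],[0,0,0,0,0,0]]]'
```

```text
ee_pos: [0.3988, 0.3384, 0.0211]
wrist_force: [0.4, -0.3, -0.7]
opening: 0.0556
time: 38.5
ee_pos: [0.3989, 0.3387, 0.0216]
tcp_rot: [180.0, 0.0, -148.0]
wrist_force: [-2.2, 0.5, 5.4]
opening: 0.0426
grasp_force: 41.2
time: 39.08
ee_pos: [0.4, 0.3393, 0.1153]
tcp_rot: [180.0, 0.3, -148.0]
wrist_force: [0.4, 0.6, -0.9]
opening: 0.0428
grasp_force: 41.1
```

```bash
python3 -m crank '[[[0.7,-0.9,0,0,0,0.532],[0.7,-0.9,0,0,0,0.532],[0.7,-0.9,0,0,0,0.532],[0.7,-0.9,0,0,0,0.532],[0.7,-0.9,0,0,0,0.532],[0.7,-0.9,0,0,0,0.532],[0.7,-0.9,0,0,0,0.532],[0.7,-0.9,0,0,0,0.532],[0.7,-0.9,0,0,0,0.532],[0.7,-0.9,0,0,0,0.532],[0.7,-0.9,0,0,0,0.532],[0.7,-0.9,0,0,0,0.532],[0.7,-0.9,0,0,0,0.532],[0.7,-0.9,0,0,0,0.532],[0.7,-0.9,0,0,0,0.532],[0.7,-0.9,0,0,0,0.532],[0,0,0,0,0,0],[0,0,0,0,0,0]]]'; python3 -c "
from h import *
s=snap('side','side7.png'); cv2.imwrite('pics/c7.png',cv2.resize(s[190:410,200:420],None,fx=2.5,fy=2.5))"
```

```text
time: 40.58
ee_pos: [0.6228, 0.0494, 0.1099]
tcp_rot: [179.9, -0.0, -89.6]
wrist_force: [0.3, 0.7, -2.1]
opening: 0.0423
grasp_force: 41.3
```

View pics/c7.png

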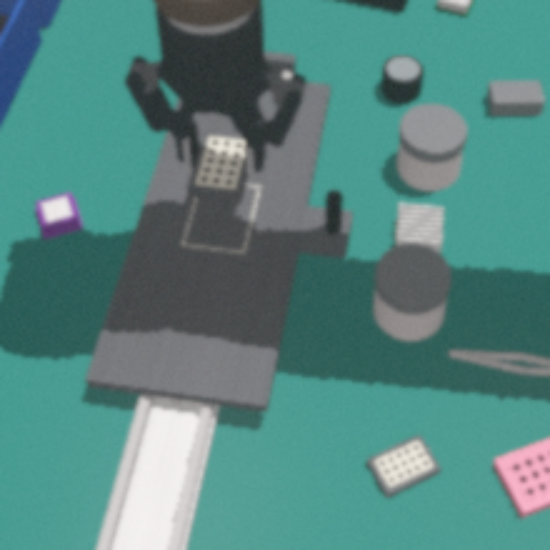

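Run:
```python
from h import *
for n,u,v in (("nl",182,244),("nr",248,251),("fr",260,186)): print(n,px2w("side",200+u/2.5,190+v/2.5,.03).round(4))
print("tgt",px2w("side",200+222/2.5,190+162/2.5,.098).round(4))
im=cv2.imread("pics/top5.png")
c=cv2.resize(im[205:245,265:315],None,fx=10,fy=10,interpolation=cv2.INTER_CUBIC); g=cv2.cvtColor(c,cv2.COLOR_BGR2GRAY)
t=cv2.morphologyEx(g,cv2.MORPH_TOPHAT,np.ones((41,41))); m=(t>35).astype(np.uint8); ct=max(cv2.findContours(m,0,2)[0],key=lambda q:cv2.minAreaRect(q)[1][0]*cv2.minAreaRect(q)[1][1])
(x,y),wh,a=cv2.minAreaRect(ct); print(wh,a,px2w("top",265+x/10-.45,205+y/10-.45,.03).round(4))
```

```text
nl [0.6503 0.0892 0.03  ]
nr [0.5945 0.0872 0.03  ]
fr [0.5982 0.0167 0.03  ]
tgt [0.6205 0.0524 0.098 ]
(210.0, 289.0) 90.0 [0.6268 0.0487 0.03  ]
```

```bash
python3 -m crank '[[[0.12,0.0,-0.8,0,0,0],[0,0,-0.8,0,0,0],[0,0,-0.8,0,0,0],[0,0,0,0,0,0],[0,0,-0.2,0,0,0],[0,0,0,0,0,0],[0,0,0,0,0,0]]]'|egrep 'ee_pos|wrist'; for i in 1 2; do python3 -m crank '[[[0,0,-0.1,0,0,0],[0,0,0,0,0,0]]]'|egrep 'ee_pos|wrist'|tr '\n' ' '; done
```

```text
ee_pos: [0.6254, 0.0507, 0.0599]
wrist_force: [0.7, 0.1, -1.1]
ee_pos: [0.6254, 0.0505, 0.0574] wrist_force: [-0.3, 0.2, -1.6] ee_pos: [0.6251, 0.0504, 0.0547] wrist_force: [-0.6, 0.8, -2.4]
```

```bash
for i in 1 2 3; do python3 -m crank '[[[0,0,-0.06,0,0,0],[0,0,0,0,0,0],[0,0,0,0,0,0]]]'|egrep 'ee_pos|wrist'|tr '\n' ' '; done
```

```text
ee_pos: [0.6251, 0.0504, 0.0536] wrist_force: [0.7, 0.8, -2.4] ee_pos: [0.6251, 0.0504, 0.0524] wrist_force: [0.8, -0.5, -2.1] ee_pos: [0.6253, 0.0504, 0.0516] wrist_force: [-1.5, -0.1, 1.1]
```

```bash
python3 -m crank '[[[0,0,0,0,0,0],[0,0,0,0,0,0],[0,0,0,0,0,0],[0,0,0,0,0,0]]]' 0.7|egrep 'ee_pos|opening|wrist'; python3 -m crank '[[[0,0,0.3,0,0,0],[0,0,0.9,0,0,0],[0,0,0.9,0,0,0],[0,0,0.9,0,0,0],[0,0,0.9,0,0,0],[-0.37,-0.96,0,0,0,-1],[-0.37,-0.96,0,0,0,-1],[-0.37,-0.96,0,0,0,-1],[-0.37,-0.96,0,0,0,-1],[-0.37,-0.96,0,0,0,-1],[-0.37,-0.96,0,0,0,-1],[-0.37,-0.96,0,0,0,-1],[-0.37,-0.96,0,0,0,-1],[-0.37,-0.96,0,0,0,-1],[-0.37,-0.96,0,0,0,-1],[-0.37,-0.96,0,0,0,-1],[-0.37,-0.96,0,0,0,-1],[-0.37,-0.96,0,0,0,-1],[0,0,0,0,0,0]]]' 1
python3 - <<'E'
from meas import *
im=snap("top","top8.png"); s=snap("side","side8.png")
print("tgt",rect("top",im,270,208,310,246,(0,0,140),(180,70,255),.04))
print("fin",rect('top',im,284,275,310,302,(0,0,130),(180,80,255),.024)); allm(im)
print('canF',rect('top',im,410,205,440,235,*W,.014),'canN',rect('top',im,400,282,430,312,*W,.014))
cv2.imwrite("pics/c8.png",np.hstack([cv2.resize(im[195:310,235:335],(400,460),interpolation=cv2.INTER_CUBIC),cv2.resize(s[190:340,220:350],(400,460),interpolation=cv2.INTER_CUBIC)]))
E
```

```text
ee_pos: [0.6251, 0.0504, 0.0513]
wrist_force: [-1.0, 0.5, -0.4]
opening: 0.0599
time: 44.22
ee_pos: [0.5279, -0.2018, 0.1299]
tcp_rot: [-179.9, 0.0, -179.4]
wrist_force: [0.1, 1.0, 0.6]
opening: 0.0856
grasp_force: 0.0
tgt [624.6  48.1  78.8  58.5 -89.4]
fin [458.   25.8  42.8  39.9   5.3]Traceback (most recent call last):
  File "<stdin>", line 4, in <module>
  File "meas.py", line 4, in allm
    print("tray",rect("top",im,395,225,450,290,(0,0,0),(180,255,75),.025))
                 ~~~~^^^^^^^^^^^^^^^^^^^^^^^^^^^^^^^^^^^^^^^^^^^^^^^^^^^^
  File "h.py", line 18, in rect
    cs,_=cv2.findContours(m,0,1); c=max(cs,key=cv2.contourArea)[:,0,:].astype(float)
                                    ~~~^^^^^^^^^^^^^^^^^^^^^^^^
ValueError: max() iterable argument is empty
```

Run:
```python
from meas import *
im=cv2.imread("pics/top8.png"); s=cv2.imread("pics/side8.png")
cv2.imwrite("pics/c8.png",np.hstack([cv2.resize(im[195:310,235:350],(460,460),interpolation=cv2.INTER_CUBIC),cv2.resize(s[190:340,220:330],(338,460),interpolation=cv2.INTER_CUBIC)]))
```

```text
(no output)
```

View pics/c8.png

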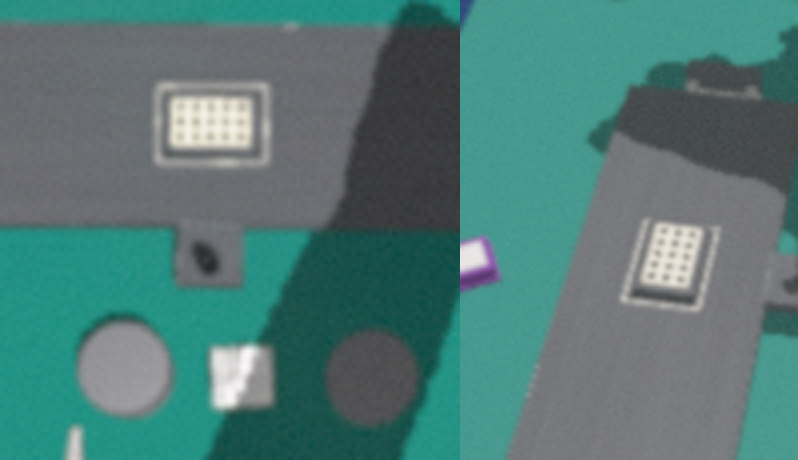

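```bash
python3 -m crank '[[[0,0.967,0,0,0,0],[0,0.967,0,0,0,0],[0,0.967,0,0,0,0],[0,0.967,0,0,0,0],[0,0.967,0,0,0,0],[0,0.967,0,0,0,0],[0,0.967,0,0,0,0],[0,0.967,0,0,0,0],[0,0.967,0,0,0,0],[0,0.967,0,0,0,0],[0,0.967,0,0,0,0],[0,0.967,0,0,0,0],[0,0.967,0,0,0,0],[0,0,-0.8,0,0,0],[0,0,-0.8,0,0,0],[0,0,-0.8,0,0,0],[0,0,-0.8,0,0,0],[0,0,-0.2,0,0,0],[0,0,0,0,0,0],[0,0,0,0,0,0]]]' 1 30; python3 -m crank '[[[0,0,0,0,0,0],[0,0,0,0,0,0],[0,0,0,0,0,0],[0,0,0,0,0,0],[0,0,0,0,0,0],[0,0,0,0,0,0],[0,0,0,0,0,0],[0,0,0,0,0,0]]]' 0 30
```

```text
time: 45.98
ee_pos: [0.5291, 0.0527, 0.062]
tcp_rot: [180.0, 0.0, -178.8]
wrist_force: [0.8, 0.1, 0.8]
opening: 0.0854
grasp_force: 0.0
time: 46.65
ee_pos: [0.529, 0.0515, 0.0616]
tcp_rot: [-179.9, 0.0, -178.9]
wrist_force: [-0.2, -5.3, 2.6]
opening: 0.0129
grasp_force: 29.5
```

Run:
```python
from meas import *
im=snap("top","top9.png")
T=rect("top",im,395,225,450,290,(0,0,0),(180,255,75),.025); T2=np.array([T[0]+1.5,T[1]-2.2]); a=np.radians(T[4]); print(T)
for n,r in(('F',rect('top',im,410,205,440,235,*W,.014)),('N',rect('top',im,398,280,428,315,*W,.014))):
    d=r[:2]-T2; print(n,r,"tray frame",(d@[np.cos(a),np.sin(a)]).round(1),(d@[-np.sin(a),np.cos(a)]).round(1))
```

```text
[ 551.4 -311.2  111.8   77.2   -8.6]
F [ 650.5 -328.8   35.1   34.1   -4.1] tray frame 98.8 -0.6
N [ 450.1 -297.2   36.7   34.5  -12.2] tray frame -104.1 0.6
```

Both cans are within tolerance. Next, the slow slide of about 170 mm.

```bash
python3 -m crank '[[[0,0.1,0,0,0,0],[0,0.2,0,0,0,0],[0,0.3,0,0,0,0],[0,0.4,0,0,0,0],[0,0.45,0,0,0,0],[-0.01,0.45,0,0,0,0],[0,0.45,0,0,0,0],[0,0.45,0,0,0,0],[-0.01,0.45,0,0,0,0],[0,0.45,0,0,0,0],[0,0.45,0,0,0,0],[-0.01,0.45,0,0,0,0],[0,0.45,0,0,0,0],[0,0.45,0,0,0,0],[-0.01,0.45,0,0,0,0],[0,0.45,0,0,0,0],[0,0.45,0,0,0,0],[-0.01,0.4,0,0,0,0],[0,0.4,0,0,0,0],[0,0.3,0,0,0,0]]]' |egrep 'ee_pos|wrist|open'; python3 -m crank '[[[0,0.2,0,0,0,0],[0,0.2,0,0,0,0],[0,0.1,0,0,0,0],[0,0,0,0,0,0],[0,0,0,0,0,0],[0,0,0,0,0,0]]]'
```

```text
ee_pos: [0.5273, 0.2121, 0.0616]
wrist_force: [-4.1, -2.2, 7.0]
opening: 0.0131
time: 48.87
ee_pos: [0.5273, 0.2214, 0.0616]
tcp_rot: [-179.9, -0.0, -178.9]
wrist_force: [-4.2, -5.8, 8.0]
opening: 0.0134
grasp_force: 30.5
```

```bash
python3 -m crank '[[[0,-0.04,0,0,0,0],[0,0,0,0,0,0],[0,0,0,0,0,0]]]'|egrep 'ee_pos|wrist'; python3 -m crank '[[[0,0,0,0,0,0],[0,0,0,0,0,0],[0,0,0,0,0,0],[0,0,0,0,0,0],[0,0,0,0,0,0]]]' 0.6|egrep 'ee_pos|wrist'; python3 -m crank '[[[0,0,0.5,0,0,0],[0,0,0.9,0,0,0],[0,0,0.9,0,0,0],[0,0,0.9,0,0,0],[0,0,0.9,0,0,0],[-0.4,-0.9,0.5,0,0,0],[-0.4,-1,0,0,0,0],[-0.4,-1,0,0,0,0],[-0.4,-1,0,0,0,0],[-0.4,-1,0,0,0,0],[-0.4,-1,0,0,0,0],[-0.4,-1,0,0,0,0],[-0.4,-1,0,0,0,0],[-0.4,-1,0,0,0,0],[-0.4,-1,0,0,0,0],[-0.4,-1,0,0,0,0],[-0.4,-1,0,0,0,0],[-0.4,-1,0,0,0,0],[-0.4,-1,0,0,0,0],[0,0,0,0,0,0]]]'
python3 - <<'E'
from meas import *
im=snap("top","top10.png")
c=im[180:330,130:390]; cv2.imwrite('pics/c10.png',cv2.resize(c,None,fx=3,fy=3,interpolation=cv2.INTER_CUBIC))
print("tgt",rect("top",im,206,208,246,246,(0,0,140),(180,70,255),.04))
E
```

```text
ee_pos: [0.5272, 0.2211, 0.0616]
wrist_force: [-4.7, -3.4, 7.6]
ee_pos: [0.5279, 0.2206, 0.0611]
wrist_force: [0.5, 0.2, -0.9]
time: 51.2
ee_pos: [0.415, -0.0598, 0.1543]
tcp_rot: [-179.9, 0.0, -179.0]
wrist_force: [-0.1, 0.5, -0.2]
opening: 0.0511
grasp_force: 0.0
tgt [623.2 217.8  77.4  57.3 -88.8]
```

View pics/c10.png

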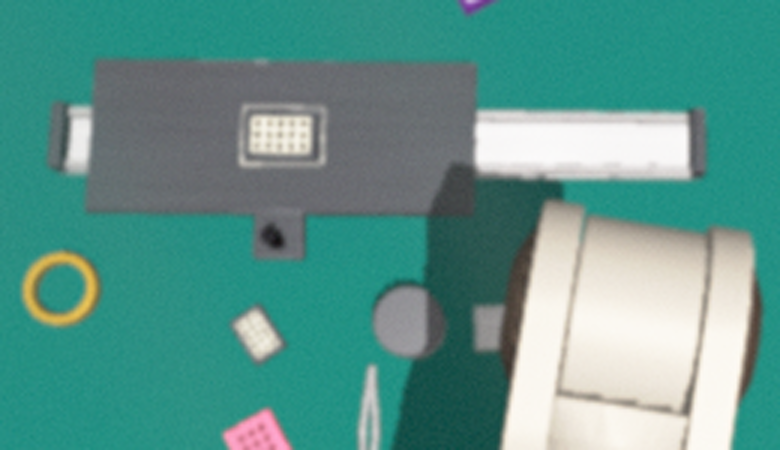

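The outline moved 169.7 mm between the detents, and the target sits centred in it at crop (282,135). The modules are in place and the arm is clear, so I'm handing in.

```bash
python3 -c "
from workcell import bot
print(bot.job_done())"
```

```text
the job is handed in; nothing more can be done
None
```

The job is handed in, with no verdict returned: by the camera measurements both cans, the fin (about 5 mm off the jar midpoint, limit 12.5 mm) and the target are within tolerance, and the carrier is in the camera detent; no long modules were on it.

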